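# Clear and switch over an interlocked test manifold

### The job

Set the test manifold to feed the port that carries the yellow wing nut. First lift the grease can out of the levers' way and stand it upright on the floor of the grey tray; next swing the blue isolator lever fully over to its stop, which draws the lock bolt; then swing the red selector lever fully to its stop over the yellow wing nut, never towards the black-capped port. Do not force the selector while it is bolted, let go of everything at the end, and leave all the other things where they are.

Things in the scene. Friction and masses are not known exactly. Their poses are not given: they have to be found in the camera images.
- station: test manifold fixed to the table: grey base plate 12 mm thick, 240 mm long in y, with a cross arm 300 x 66 mm along x at y = +70 mm, and two valves turning about upright axes: isolator at y = -70 mm, selector at y = +70 mm. Origin: centre of the plate's underside, on the table; z up. Does not move in a run
- lock_bolt: steel bolt 14 mm wide, 62 mm long, between the valves, top 63 mm up, origin at the station's when home. It sits in a slot of the selector's brass disc (radius 51 mm, top 64 mm up) and locks it until the isolator is over; it also blocks the isolator's way back (below about 1.1 rad) while the selector is over. Worked by the isolator only
- isolator_pivot (a point): isolator axis, at the height of the lever's middle (96 mm above the table); axes as the station's
- selector_pivot (a point): selector axis, at the height of the lever's middle (96 mm above the table); axes as the station's
- isolator_grip (a point): middle of the blue sleeve of the isolator lever, 90 mm from its axis, 96 mm up. The sleeve is 24 mm wide, 20 mm high (86 to 106 mm above the table) and 70 mm long (55 to 125 mm from the axis); point axes turn with the lever, at joint 0 they lie as the station's; the lever runs out along the point's -y
- selector_grip (a point): middle of the red sleeve of the selector lever, 90 mm from its axis, same sizes as the blue one; the lever runs out along the point's +y
- isolator (a joint): isolator angle, rad. 0: lever along the station's -y (starts 0 to 0.12). Grows clockwise seen from above; stop at 1.57 with the lever along the station's -x. Stays where left; friction 0.25 N m (about 3 N at the sleeve). It draws the bolt 14 mm per rad; the selector is wholly free from about 1.25
- selector (a joint): selector angle, rad. 0: lever along the station's +y, where it starts, with 0.03 to 0.1 either way of springy play while bolted. Grows anticlockwise seen from above: stop at +1.57 with the lever along the station's -x, over the port at -x; stop at -1.57 with the lever along +x, over the port at +x. Stays where left; friction 0.25 N m
- wing_nut: yellow union nut 72 mm across with three lugs (to 51 mm radius), fixed on one of the two ports, at station x = -115 or +115 mm, y = +70 mm; top 57 mm above the table. Origin on the plate's top, under its centre
- blank_cap: round black cap, 64 mm across, fixed on the other port; top 54 mm above the table. Origin on the plate's top, under its centre
- can: upright silver and red grease can, 52 mm diameter to 128 mm height, then a neck: 44 mm diameter from 136 mm to the top at 150 mm, 0.28 to 0.56 kg, loose on the table in the isolator lever's path. Origin: centre of its underside, z up
- tray: grey open tray fixed to the table, outside 250 (x) x 150 (y) x 30 mm high, walls and floor 5 mm thick. Origin: centre of its underside. A seal ring lies in it
- tray_seal: black seal ring lying in the tray, 72 mm across, 16 mm high; origin: centre of its underside; leave it alone
- floor_seal: black seal ring lying on the table on the -x side of the manifold, 60 mm across, 16 mm high; origin: centre of its underside; leave it alone
- stub: steel pipe stub standing beside the isolator, 60 mm diameter, 125 mm high; origin: centre of its underside; leave it alone
- sleeve: black sleeve standing on the +x side of the manifold, 64 mm across, 55 mm high; origin: centre of its underside; leave it alone
- hammer: hammer lying beyond the manifold; leave it alone
- jar: jar with a blue lid standing beyond the manifold, 70 mm across, 100 mm high; leave it alone
- spanner: spanner lying beyond the manifold; leave it alone
Things that resemble listed ones, but are neither listed nor needed, are in the scene too. Leave any orange look-alike of the can alone.

How it is judged:
On the way, in this order (a step that is already met when the one before it is completed fails the run):
1. the grease can stands upright in the tray, let go (x of can in the frame of tray between -0.12 and 0.12 m and y of can in the frame of tray between -0.07 and 0.07 m and z of can in the frame of tray between 0 and 0.009 m and angle between can's own z axis and vertical below 0.08 rad and linear speed of can below 0.02 m/s and contact force between the fingers and can below 0.1 N), for 0.2 s.
2. the blue isolator lever is fully over (value of joint isolator above 1.47 rad), for 0.2 s.
3. the red selector lever is fully over the yellow wing nut (((x of wing_nut in the frame of station below 0 m and value of joint selector above 1.47 rad) or (x of wing_nut in the frame of station above 0 m and value of joint selector below -1.47 rad))), for 0.2 s.
At the end, for the whole second after the job is handed in: the can stands upright (within 5 degrees) and still on the tray's floor, the isolator is within 0.1 rad of its stop, and the selector within 0.1 rad of its stop on the side of the yellow wing nut (x of can in the frame of tray between -0.12 and 0.12 m and y of can in the frame of tray between -0.07 and 0.07 m and z of can in the frame of tray between 0 and 0.009 m and angle between can's own z axis and vertical below 0.08 rad and linear speed of can below 0.02 m/s and value of joint isolator above 1.47 rad and ((x of wing_nut in the frame of station below 0 m and value of joint selector above 1.47 rad) or (x of wing_nut in the frame of station above 0 m and value of joint selector below -1.47 rad))); the robot touches nothing.
It fails at once if another thing (ring, stub, sleeve, hammer, jar or spanner) is shoved more than 25 mm or knocked over (distance of any of tray_seal, floor_seal, stub, sleeve, hammer, jar, spanner from where it was at the start of the episode above 0.025 m or angle between any of tray_seal, floor_seal, stub, sleeve, hammer, jar, spanner's own z axis and vertical above 0.6 rad).
It fails at once if the can is knocked over (angle between can's own z axis and vertical above 0.7 rad).
It fails at once if the selector is forced past the lock bolt while the isolator is not over (value of joint isolator below 0.8 rad and (value of joint selector above 0.2 rad or value of joint selector below -0.2 rad)).
It fails at once if the selector is swung more than about 20 degrees towards the port with the black cap ((x of wing_nut in the frame of station below 0 m and value of joint selector below -0.35 rad) or (x of wing_nut in the frame of station above 0 m and value of joint selector above 0.35 rad)).
It also fails if it takes over 70 s, if anything falls off the work surface, if the arm or the gripper's body presses on something with over 40 N, if the wrist force passes 120 N, or if a joint passes its speed limit or range.

### The arm

A 6-joint arm with a two-finger parallel gripper is mounted at the origin on the work surface. World frame = base frame: x ahead of the robot, y to its left, z up, the work surface at z = 0. Lengths are in m, angles in rad, forces in N, time in s.
With the tool pointing down it reaches from about 0.4 to 0.825 m from the base axis. Payload 7 kg.
Tool frame: the origin (TCP) lies at the very end of the fingers, on their centre line; the grasp point (between the pads) lies 19 mm behind it; z points along the fingers, y is the line along which they close (so a half turn about z gives the same grasp; the last joint's range is limited). The gripper opens to 88 mm and grips with 3 to 60 N. Pads are 19 mm wide; open, the fingers measure 130 mm over their backs; the gripper's body (78 mm by 193 mm) begins 47 mm behind the grasp point.
Start: joints at [-0.948, 0.359, 0.012, 0, -1.224, -0.288], TCP at [0.222, -0.638, 0.227] pointing down, gripper open.
Joint ranges: [-3.07, 3.07], [-1.43, 2.12], [-1.02, 1.25], [-3.03, 1.67], [-3.05, -0], [-3.03, 3.03]. Speed limits (rad/s): [2.39, 2.39, 3.01, 3.14, 3.14, 3.14].

### API

Orientations are given as [roll, pitch, yaw] about the fixed x, y, z axes, in that order (R = Rz(yaw) Ry(pitch) Rx(roll)).
In Python, from station import arm gives the robot as it stands.
- The arm moves only by the tool step_arm, never from a script. Its argument "rows" is a list of rows, each a list of 5 numbers: the shift along the world's x, y, z in m, then the turn about the world's z in rad, then the finger opening in m, from 0 to 0.0876. In form: [[x, y, z, spin, gripper], ...]. A call has 1 to 20 rows; each row is the pose to reach, as a shift and turn from the pose commanded when the call began; what a row does not reach only later rows make up. A row lasts 1/10 s, in which the tool goes at most 50 mm and 8.59 degrees, less where a joint would pass 70% of its speed; a pose out of reach is approached as far as the arm can. A call with a gripper value outside its range is refused whole. The fingers move at their own pace and stop on an object; "newtons" is the grip in N (left out, the last holds). Time passes only in rows, so rows that repeat a pose let the fingers close. It gives the time, the measured TCP pose, the force, the opening and the grip force at its end, in the units of the state.
- arm.get_state(): the state, without advancing time (a new reading comes with each control period).
- arm.grab_frame(name): name is "side" or "top"; returns a dict with "color" (420x560x3 uint8, blue, green, red), "vfov" (degrees; the focal length in pixels is half the picture's height over the tangent of half this angle, whatever the lens; pixels are square), "cx", "cy" (the principal point, pixels), "rvec" (rotation vector, rad) and "tvec" (3), from world to camera coordinates, as OpenCV has them. Camera axes: x right, y down, z forward; pixel columns grow to the right and rows downward; lengths in m; the calibration is good to about 2 mm. A picture is of the moment at which its call begins. There is no depth.
- arm.job_done(): hands the job in; it is judged then, once.
The state is a dict: "t": time; "q": joint angles; "qd": joint speeds; "joint_efforts": joint torques, N m; "eef_pos": TCP position; "ee_rot": TCP orientation; "force": force on the tool from outside, world axes, zero at the start; "moment": the same for the moment, N m; "width": finger opening in m; "gripper_force": force on a finger pad.
Only numpy, scipy, OpenCV 4.12 (cv2) and the standard library are available. Lean on these libraries where they do the work, as an engineer would, in place of code of your own. Each camera call takes 0.05 s, during which the arm holds its last target. There are 200 camera calls.

## Working session

There is one attempt and no reset: what is moved stays moved. The work goes in short steps, Python scripts to look and compute and a tool call to move; the robot and the scene stay as the last step left them, time stands still between calls to the robot, and variables do not carry over. Pictures are saved under pics/ and viewed, at most 10 in all, crops included, and the job is handed in when it is done.

Besides the shell and the picture viewer there is one more tool, called in YAML: its name, and indented under it one key for each argument. step_arm: Moves the arm, as the interface text tells. Its arguments: {"type":"object","properties":{"rows":{"type":"array"},"newtons":{"type":"number"}},"required":["rows"]}

```bash
mkdir -p pics; cat > h.py <<'E'
import cv2,numpy as np
from station import arm
def grab(n):
    f=arm.grab_frame(n); im=np.array(f["color"]); h=im.shape[0]
    F=h/2/np.tan(np.radians(f["vfov"])/2)
    R=cv2.Rodrigues(np.array(f["rvec"],float))[0]; t=np.array(f["tvec"],float).ravel()
    return im,dict(F=F,cx=f["cx"],cy=f["cy"],R=R,t=t,C=-R.T@t)
def pt(c,u,v,z):
    d=c["R"].T@np.array([(u-c["cx"])/c["F"],(v-c["cy"])/c["F"],1]); s=(z-c["C"][2])/d[2]
    return c["C"]+s*d
def px(c,p):
    q=c["R"]@np.array(p,float)+c["t"]; return c["F"]*q[:2]/q[2]+[c["cx"],c["cy"]]
E
python3 - <<'E'
from h import *
import pickle
d={}
for n in("top","side"):
    im,c=grab(n); cv2.imwrite(f"pics/{n}0.png",im); d[n]=c; print(n,c["F"],c["cx"],c["cy"],c["C"].round(3),c["R"].round(2).tolist())
print(arm.get_state())
E
```

```text
top 539.1293338410978 291.48444321316373 211.53308368381508 [ 0.534 -0.05   1.185] [[-0.02, -1.0, -0.0], [-1.0, 0.02, -0.08], [0.08, 0.0, -1.0]]
side 402.52229149999374 270.54845409073175 208.22585719905874 [0.247 0.716 0.618] [[-0.9, -0.44, 0.0], [-0.23, 0.47, -0.85], [0.37, -0.77, -0.52]]
{'t': 0.1, 'q': array([-9.47914705e-01,  3.59293801e-01,  1.11135976e-02, -3.06915464e-04,
       -1.22409514e+00, -2.88096172e-01]), 'qd': array([-0.00054822, -0.00341319,  0.00095113,  0.00011648,  0.00013981,
       -0.0001439 ]), 'joint_efforts': array([-2.29814890e-03, -5.84161198e+01,  2.93753242e+01,  7.01544151e+00,
        1.02985388e-02, -5.28675787e-05]), 'eef_pos': array([ 0.22159839, -0.63710532,  0.2257145 ]), 'ee_rot': array([ 3.14009261e+00, -1.43624592e-04, -2.80691160e+00]), 'force': array([ 0.37296499, -0.45602871, -0.10502934]), 'moment': array([-0.02767139,  0.03523271, -0.00987224]), 'gripper_force': 0.0, 'width': 0.08813916513615468}
```

View pics/top0.png

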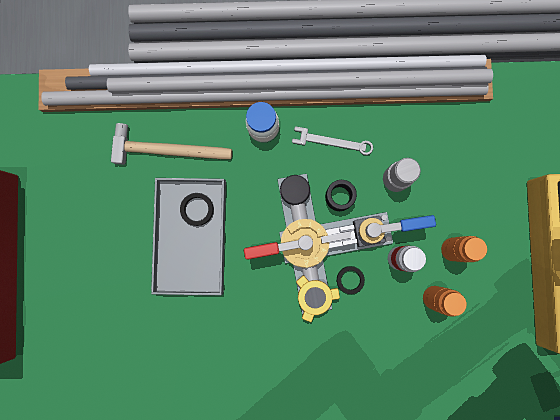

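View pics/side0.png

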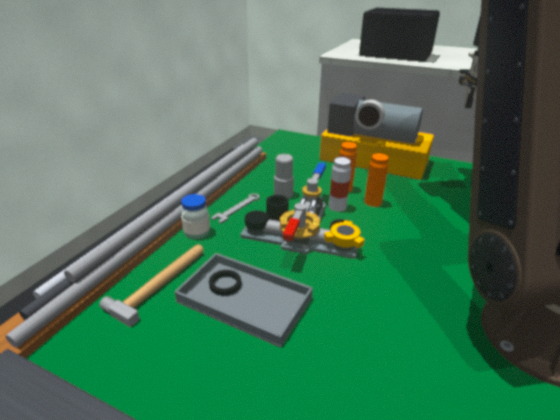

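Top view: can with a silver top and red band at (406,258). The others like it are the plain grey stub at (403,173) and two orange look-alikes at (465,249) and (445,301). The silver and red one at (406,258) fits; in the side view it is at (340,185) with its red band. The yellow nut is at (315,297), the black cap at (295,188), blue at (418,223), red at (262,251), and the tray at (188,237) with its ring at (197,209).

```bash
python3 - <<'E'
from h import *
im,c=grab("top"); ims,cs=grab("side")
hsv=cv2.cvtColor(im,cv2.COLOR_BGR2HSV)
def blob(lo,hi,box,z,name):
    m=cv2.inRange(hsv,lo,hi); k=np.zeros_like(m); x0,y0,x1,y1=box; k[y0:y1,x0:x1]=m[y0:y1,x0:x1]
    cn=max(cv2.findContours(k,cv2.RETR_EXTERNAL,cv2.CHAIN_APPROX_NONE)[0],key=cv2.contourArea)
    r=cv2.minAreaRect(cn); p=pt(c,*r[0],z); b=cv2.boxPoints(r)
    print(name,np.round(r[0],1),np.round(r[1],1),r[2],"->",p.round(4),[pt(c,*q,z)[:2].round(3).tolist() for q in b]); return p
blob((100,120,60),(125,255,255),(380,200,450,245),.106,"blue")
blob((0,150,80),(8,255,255),(235,235,285,265),.106,"red")
blob((20,120,100),(35,255,255),(290,270,345,325),.057,"nut")
blob((0,0,0),(180,255,70),(275,170,316,205),.054,"cap")
blob((0,0,0),(180,255,60),(178,190,216,228),.021,"trayseal")
blob((0,0,60),(180,60,255),(145,170,230,300),.03,"tray")
cv2.imwrite("pics/crop.png",np.hstack([cv2.resize(im[150:330,230:490],None,fx=2.0,fy=2.0,interpolation=cv2.INTER_CUBIC),cv2.resize(ims[130:250,270:400],(260,360))])[:, :780])
E
```

```text
blue [417.5 222.8] [11.6 34.8] 81.25383758544922 -> [ 0.5866 -0.3017  0.106 ] [[0.594, -0.266], [0.603, -0.335], [0.58, -0.338], [0.571, -0.268]]
red [261.5 250.3] [11.6 32.9] 79.3803482055664 -> [0.5389 0.0117 0.106 ] [[0.545, 0.046], [0.556, -0.019], [0.533, -0.023], [0.522, 0.042]]
nut [318.7 296.5] [45.9 40.1] 80.53767395019531 -> [ 0.441  -0.1023  0.057 ] [[0.482, -0.054], [0.494, -0.137], [0.4, -0.15], [0.389, -0.068]]
cap [294.5 189.5] [29. 29.] 90.0 -> [ 0.6655 -0.0573  0.054 ] [[0.697, -0.027], [0.696, -0.089], [0.634, -0.087], [0.635, -0.026]]
trayseal [196.5 209. ] [32. 33.] 90.0 -> [0.6318 0.1557 0.021 ] [[0.667, 0.191], [0.666, 0.12], [0.596, 0.12], [0.598, 0.192]]
tray [188.2 236.2] [ 71.  117.1] 1.9091525077819824 -> [0.5731 0.1724 0.03  ] [[0.453, 0.253], [0.704, 0.244], [0.695, 0.091], [0.445, 0.102]]
```

View pics/crop.png

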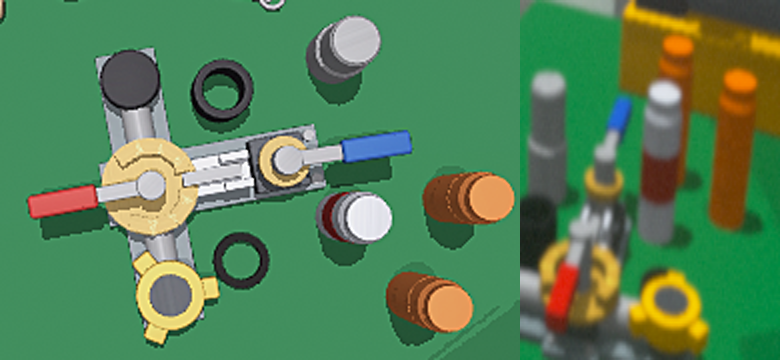

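The crop confirms it: the white/silver can with the red band has its top at about (414,258) in the full picture. The orange ones and the plain grey stub do not fit.

```bash
python3 - <<'E'
from h import *
im,c=grab("top")
print("can",pt(c,414,258.5,.15).round(4),"stub",pt(c,230+177,150+20,.125).round(4), "or1",pt(c,230+245,150+98,.15).round(3),"or2",pt(c,453,303,.15).round(3),"fseal",pt(c,350,280,.016).round(3),"sleeve",pt(c,341,194,.055).round(3))
nut=pt(c,315,298,.057);cap=pt(c,294.5,189.5,.054); d=cap-nut; print("nut",nut.round(4),d.round(4))
yaw=np.arctan2(d[1],d[0]); 
sel=(nut+cap)/2; 
pi_=pt(c,230+144.5,150+80,.106); ps=pt(c,230+75,150+92,.106); print("piv by hub",pi_.round(4),ps.round(4))
e=ps-pi_; yaw2=np.arctan2(-e[0],e[1]); print("yaws",yaw,yaw2,np.linalg.norm(e[:2]),"sel",sel.round(4))
E
```

```text
can [ 0.5164 -0.282   0.15  ] stub [ 0.6909 -0.2807  0.125 ] or1 [ 0.534 -0.399  0.15 ] or2 [ 0.431 -0.353  0.15 ] fseal [ 0.471 -0.172  0.016] sleeve [ 0.654 -0.155  0.055]
nut [ 0.438  -0.0945  0.057 ] [ 0.2275  0.0372 -0.003 ]
piv by hub [ 0.5742 -0.2151  0.106 ] [ 0.5534 -0.0755  0.106 ]
yaws 0.16201092721468907 0.1477512598591498 0.14113664540348433 sel [ 0.5517 -0.0759  0.0555]
```

step_arm:
  rows:
    - [0.03, 0.035, 0, 0, 0.0876]
    - [0.06, 0.07, 0, 0, 0.0876]
    - [0.09, 0.105, 0, 0, 0.0876]
    - [0.12, 0.14, 0, 0, 0.0876]
    - [0.15, 0.18, 0, 0, 0.0876]
    - [0.18, 0.215, 0, 0, 0.0876]
    - [0.21, 0.25, 0, 0, 0.0876]
    - [0.24, 0.29, 0, 0, 0.0876]
    - [0.27, 0.325, 0, 0, 0.0876]
    - [0.295, 0.355, 0, 0, 0.0876]
    - [0.295, 0.355, -0.02, 0, 0.0876]
    - [0.295, 0.355, -0.03, 0, 0.0876]

```text
t: 1.45
eef_pos: [0.5169, -0.2811, 0.1951]
ee_rot: [3.14, -0.001, -2.805]
force: [-0.0, 1.4, -0.6]
width: 0.0874
gripper_force: 0.0
```

```bash
python3 - <<'E'
from h import *
im,c=grab("top"); ims,cs=grab("side")
s=arm.get_state(); p=s["eef_pos"]; print(s["t"],p,s["ee_rot"],s["q"])
for z in(.15,): print(px(cs,[.5164,-.282,z]),px(c,[.5164,-.282,z]))
a=cv2.resize(ims[100:240,260:430],None,fx=3,fy=3)[:, :]
b=cv2.resize(im[180:320,340:430],None,fx=3,fy=3); cv2.imwrite("pics/c2.png",np.hstack([a,b])[:, :800])
E
```

```text
1.55 [ 0.51546974 -0.28223247  0.19475346] [ 3.13949563e+00 -2.88668330e-03 -2.80695238e+00] [-1.68782745e-01  2.41167454e-01 -2.29206116e-01 -4.97481368e-04
 -1.10396302e+00 -1.06715165e+00]
[341.10039453 159.89984095] [414.0226998  258.48214099]
```

View pics/c2.png

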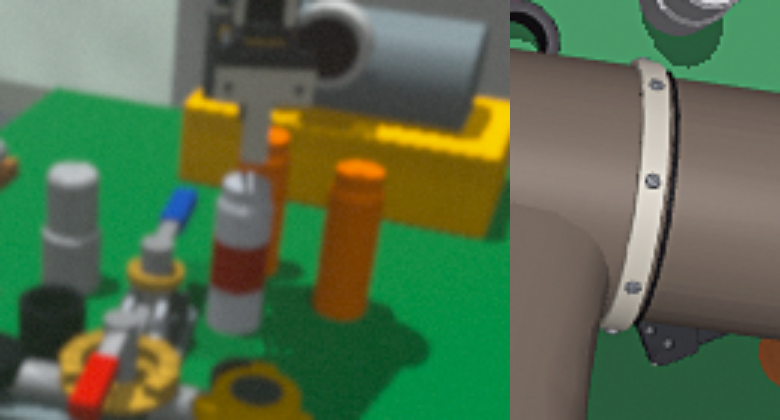

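Side view: the can's top is at (341,160), where the estimate projects it, and the gripper is above and around it. The top view is hidden by the arm. I go down and grip.

step_arm:
  rows:
    - [0, 0, -0.02, 0, 0.0876]
    - [0, 0, -0.04, 0, 0.0876]
    - [0, 0, -0.06, 0, 0.0876]
    - [0, 0, -0.075, 0, 0.0876]
    - [0, 0, -0.087, 0, 0.0876]
    - [0, 0, -0.087, 0, 0.0876]
    - [0, 0, -0.087, 0, 0.07]
    - [0, 0, -0.087, 0, 0.058]
    - [0, 0, -0.087, 0, 0.05]
    - [0, 0, -0.087, 0, 0.045]
    - [0, 0, -0.087, 0, 0.045]
    - [0, 0, -0.087, 0, 0.045]
    - [0, 0, -0.077, 0, 0.045]
    - [0, 0, -0.062, 0, 0.045]
  newtons: 30

```text
t: 2.95
eef_pos: [0.5154, -0.282, 0.1337]
ee_rot: [3.139, -0.003, -2.807]
force: [0.3, -0.0, -4.6]
width: 0.0513
gripper_force: 30.0
```

step_arm:
  rows:
    - [0, 0, 0.03, 0, 0.045]
    - [0, 0, 0.06, 0, 0.045]
    - [0, 0, 0.09, 0, 0.045]
    - [0, 0, 0.115, 0, 0.045]
    - [0, 0.015, 0.13, 0, 0.045]
    - [0, 0.04, 0.13, 0, 0.045]
    - [0, 0.075, 0.13, 0, 0.045]
    - [0, 0.11, 0.13, 0, 0.045]
    - [0, 0.145, 0.13, 0, 0.045]
    - [0, 0.18, 0.13, 0, 0.045]
    - [0, 0.215, 0.13, 0, 0.045]
    - [0, 0.25, 0.13, 0, 0.045]
    - [0, 0.285, 0.13, 0, 0.045]
    - [0, 0.32, 0.13, 0, 0.045]
    - [0, 0.355, 0.13, 0, 0.045]
    - [0, 0.39, 0.13, 0, 0.045]
    - [0, 0.42, 0.13, 0, 0.045]
    - [0, 0.445, 0.13, 0, 0.045]
    - [0, 0.457, 0.13, 0, 0.045]
    - [0, 0.457, 0.13, 0, 0.045]

```text
t: 4.95
eef_pos: [0.516, 0.1759, 0.2639]
ee_rot: [3.142, -0.001, -2.805]
force: [0.0, 0.2, -5.3]
width: 0.0511
gripper_force: 30.0
```

```bash
python3 - <<'E'
from h import *
s=arm.get_state(); print(s["eef_pos"],s["ee_rot"],s["q"],s["width"],s["force"])
ims,cs=grab("side"); cv2.imwrite("pics/s3.png",ims)
E
```

```text
[0.51595352 0.1758941  0.26394906] [ 3.14152803e+00 -1.48167808e-03 -2.80493526e+00] [ 6.87683724e-01  1.22551648e-01 -2.15582864e-01 -6.04105828e-04
 -1.23403098e+00 -1.92162270e+00] 0.05110442649212027 [ 0.03647148  0.23416418 -5.32011535]
```

View pics/s3.png

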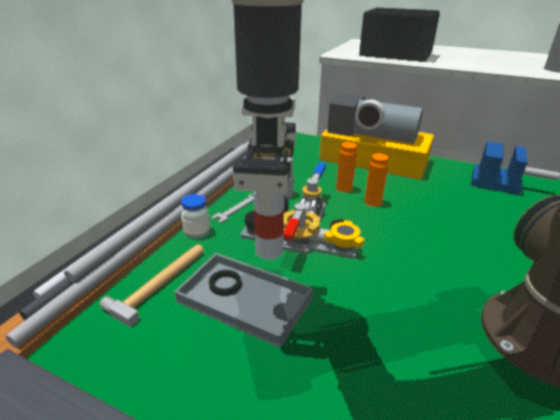

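The can hangs upright at (268,215), over the end of the tray that has no ring. I lower it and let go.

step_arm:
  rows:
    - [0, 0, -0.03, 0, 0.045]
    - [0, 0, -0.06, 0, 0.045]
    - [0, 0, -0.09, 0, 0.045]
    - [0, 0, -0.115, 0, 0.045]
    - [0, 0, -0.132, 0, 0.045]
    - [0, 0, -0.143, 0, 0.045]
    - [0, 0, -0.148, 0, 0.045]
    - [0, 0, -0.15, 0, 0.045]
    - [0, 0, -0.151, 0, 0.045]
    - [0, 0, -0.151, 0, 0.045]

```text
t: 6.0
eef_pos: [0.5174, 0.1744, 0.115]
ee_rot: [-3.141, 0.002, -2.806]
force: [-0.1, -3.5, 3.8]
width: 0.0512
gripper_force: 30.0
```

step_arm:
  rows:
    - [0, 0, 0, 0, 0.055]
    - [0, 0, 0, 0, 0.065]
    - [0, 0, 0, 0, 0.08]
    - [0, 0, 0, 0, 0.0876]
    - [0, 0, 0, 0, 0.0876]
    - [0, 0, 0.02, 0, 0.0876]
    - [0, 0, 0.05, 0, 0.0876]
    - [0, 0, 0.085, 0, 0.0876]
    - [0, 0, 0.11, 0, 0.0876]

```text
t: 6.9
eef_pos: [0.5172, 0.1748, 0.2258]
ee_rot: [3.141, 0.002, -2.806]
force: [0.1, 0.1, 0.3]
width: 0.0874
gripper_force: 0.0
```

```bash
python3 - <<'E'
from h import *
s=arm.get_state(); print(s["eef_pos"],s["ee_rot"],s["q"],s["width"],s["force"])
ims,cs=grab("side"); cv2.imwrite("pics/s4.png",ims[150:350,150:420])
print(px(cs,[.517,.175,.155]),px(cs,[.517,.175,.005]))
E
```

```text
[0.51724966 0.17475528 0.22578767] [ 3.14137298e+00  1.81581853e-03 -2.80649776e+00] [ 6.85080724e-01  1.46189608e-01 -2.76640022e-01  4.56829324e-04
 -1.14618567e+00 -1.92096978e+00] 0.08737808960570537 [0.11384474 0.08168215 0.28193357]
[267.0501374  249.16443057] [267.15974419 306.76955589]
```

View pics/s4.png

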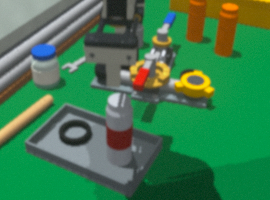

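The can stands upright in the tray, at about (268,280) in the full picture. Next is the blue isolator lever.

step_arm:
  rows:
    - [0, -0.03, 0, 0.1, 0.05]
    - [0.005, -0.07, 0, 0.2, 0.05]
    - [0.01, -0.11, 0, 0.3, 0.05]
    - [0.015, -0.15, 0, 0.4, 0.05]
    - [0.02, -0.19, 0, 0.5, 0.05]
    - [0.03, -0.23, 0, 0.6, 0.05]
    - [0.035, -0.27, 0, 0.7, 0.05]
    - [0.04, -0.31, 0, 0.8, 0.05]
    - [0.05, -0.35, 0, 0.9, 0.05]
    - [0.055, -0.39, 0, 1.0, 0.05]
    - [0.06, -0.43, 0, 1.1, 0.05]
    - [0.07, -0.46, 0, 1.2, 0.05]
    - [0.07, -0.477, 0, 1.3, 0.05]
    - [0.07, -0.477, 0, 1.382, 0.05]
    - [0.07, -0.477, -0.03, 1.382, 0.05]
    - [0.07, -0.477, -0.06, 1.382, 0.05]
    - [0.07, -0.477, -0.08, 1.382, 0.05]
    - [0.07, -0.477, -0.08, 1.382, 0.05]

```text
t: 8.75
eef_pos: [0.5847, -0.3018, 0.1398]
ee_rot: [3.136, 0.003, -1.425]
force: [-0.1, 0.1, 0.2]
width: 0.05
gripper_force: 0.0
```

```bash
python3 - <<'E'
from h import *
s=arm.get_state(); print(s["eef_pos"],s["ee_rot"],s["q"],s["width"],s["force"])
ims,cs=grab("side"); cv2.imwrite("pics/s5.png",cv2.resize(ims[100:260,230:430],None,fx=3,fy=3))
E
```

```text
[ 0.58471444 -0.30181614  0.13978776] [ 3.13604532e+00  2.80758441e-03 -1.42533485e+00] [-1.81256721e-01  3.97143250e-01 -1.35916159e-01 -1.01656559e-03
 -1.04389208e+00  3.27239878e-01] 0.0499667912512425 [-0.074554    0.06161796  0.16095672]
```

View pics/s5.png

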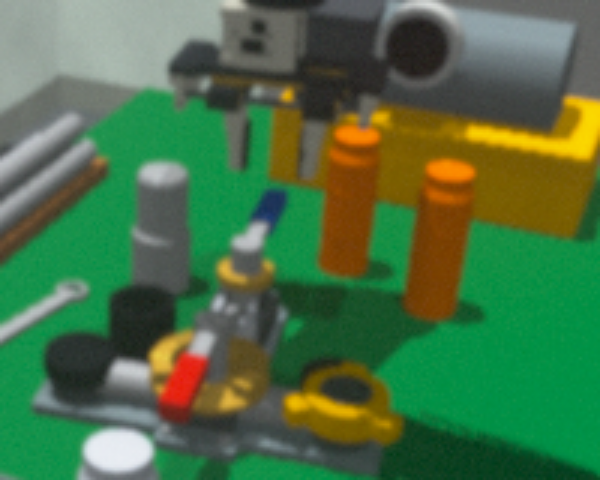

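The fingers at (235,140) and (310,150) in the crop straddle the blue sleeve at (268,212). I go down and grip.

step_arm:
  rows:
    - [0, 0, -0.02, 0, 0.05]
    - [0, 0, -0.04, 0, 0.05]
    - [0, 0, -0.053, 0, 0.05]
    - [0, 0, -0.053, 0, 0.05]
    - [0, 0, -0.053, 0, 0.035]
    - [0, 0, -0.053, 0, 0.02]
    - [0, 0, -0.053, 0, 0.018]
    - [0, 0, -0.053, 0, 0.018]
  newtons: 15

```text
t: 9.6
eef_pos: [0.5868, -0.3028, 0.0914]
ee_rot: [-3.141, -0.001, -1.425]
force: [-1.1, -1.8, 3.6]
width: 0.024
gripper_force: 15.5
```

step_arm:
  rows:
    - [-0.009, -0.001, 0, -0.1, 0.018]
    - [-0.018, -0.001, 0, -0.2, 0.018]
    - [-0.027, 0, 0, -0.3, 0.018]
    - [-0.035, 0.002, 0, -0.4, 0.018]
    - [-0.044, 0.005, 0, -0.5, 0.018]
    - [-0.052, 0.008, 0, -0.6, 0.018]
    - [-0.06, 0.012, 0, -0.7, 0.018]
    - [-0.067, 0.018, 0, -0.8, 0.018]
    - [-0.067, 0.018, 0, -0.8, 0.018]

```text
t: 10.5
eef_pos: [0.5198, -0.2845, 0.0914]
ee_rot: [-3.14, 0.001, -2.226]
force: [1.2, -3.0, 1.8]
width: 0.0238
gripper_force: 15.1
```

step_arm:
  rows:
    - [-0.007, 0.005, 0, -0.1, 0.018]
    - [-0.013, 0.012, 0, -0.2, 0.018]
    - [-0.019, 0.019, 0, -0.3, 0.018]
    - [-0.0235, 0.0265, 0, -0.4, 0.018]
    - [-0.0275, 0.0345, 0, -0.5, 0.018]
    - [-0.0305, 0.043, 0, -0.6, 0.018]
    - [-0.033, 0.0515, 0, -0.7, 0.018]
    - [-0.034, 0.0575, 0, -0.77, 0.018]
    - [-0.0345, 0.06, 0, -0.79, 0.018]
    - [-0.0345, 0.061, 0, -0.79, 0.018]
    - [-0.0345, 0.061, 0, -0.79, 0.018]

```text
t: 11.6
eef_pos: [0.4877, -0.2276, 0.0914]
ee_rot: [-3.136, 0.003, -3.01]
force: [6.8, -29.2, -12.7]
width: 0.0267
gripper_force: 15.0
```

step_arm:
  rows:
    - [0, -0.003, 0, 0, 0.04]
    - [0, -0.004, 0, 0, 0.05]
    - [0, -0.004, 0, 0, 0.05]
    - [0, -0.004, 0.03, 0, 0.05]
    - [0, -0.004, 0.07, 0, 0.05]
    - [0, -0.004, 0.1, 0, 0.05]
    - [0.003, 0.02, 0.1, 0.1, 0.05]
    - [0.007, 0.04, 0.1, 0.2, 0.05]
    - [0.01, 0.06, 0.1, 0.3, 0.05]
    - [0.015, 0.08, 0.1, 0.4, 0.05]
    - [0.02, 0.1, 0.1, 0.5, 0.05]
    - [0.025, 0.12, 0.1, 0.6, 0.05]
    - [0.03, 0.14, 0.1, 0.7, 0.05]
    - [0.035, 0.16, 0.1, 0.8, 0.05]
    - [0.04, 0.18, 0.1, 0.9, 0.05]
    - [0.045, 0.2, 0.1, 1.0, 0.05]
    - [0.05, 0.22, 0.1, 1.1, 0.05]
    - [0.053, 0.235, 0.1, 1.25, 0.05]
    - [0.053, 0.235, 0.1, 1.4, 0.05]
    - [0.053, 0.235, 0.1, 1.5, 0.05]

```text
t: 13.6
eef_pos: [0.5381, 0.0126, 0.1905]
ee_rot: [3.141, 0.0, -1.506]
force: [0.4, -0.5, -0.5]
width: 0.0501
gripper_force: 0.0
```

step_arm:
  rows:
    - [0, 0, 0, 0.1, 0.05]
    - [0, 0, 0, 0.1, 0.05]

```text
t: 13.8
eef_pos: [0.5381, 0.012, 0.1906]
ee_rot: [3.141, 0.0, -1.412]
force: [-0.1, 0.5, 0.1]
width: 0.05
gripper_force: 0.0
```

```bash
python3 - <<'E'
from h import *
s=arm.get_state(); print(s["eef_pos"],s["ee_rot"],s["q"],s["width"],s["force"])
im,c=grab("top");ims,cs=grab("side"); cv2.imwrite("pics/s6.png",np.hstack([cv2.resize(ims[130:290,230:380],None,fx=2.6,fy=2.6),cv2.resize(im[170:330,290:430],None,fx=2.6,fy=2.6)]))
m=cv2.inRange(cv2.cvtColor(im,cv2.COLOR_BGR2HSV),(100,120,60),(125,255,255)); m[:180]=0;m[:,:300]=0
cn=max(cv2.findContours(m,0,1)[0],key=cv2.contourArea); r=cv2.minAreaRect(cn); print(r,pt(c,*r[0],.106))
E
```

```text
[0.53807763 0.01199847 0.19060699] [ 3.14146276e+00  2.84153838e-04 -1.41178486e+00] [ 3.86440098e-01  1.61920510e-01 -3.41923791e-01 -3.49550424e-04
 -1.06701453e+00 -2.27259861e-01] 0.05002901160516951 [-0.05006737  0.49448478  0.11816405]
((381.9038391113281, 274.01922607421875), (34.90866470336914, 12.355316162109375), 78.69007110595703) [ 0.48637274 -0.22680434  0.106     ]
```

View pics/s6.png

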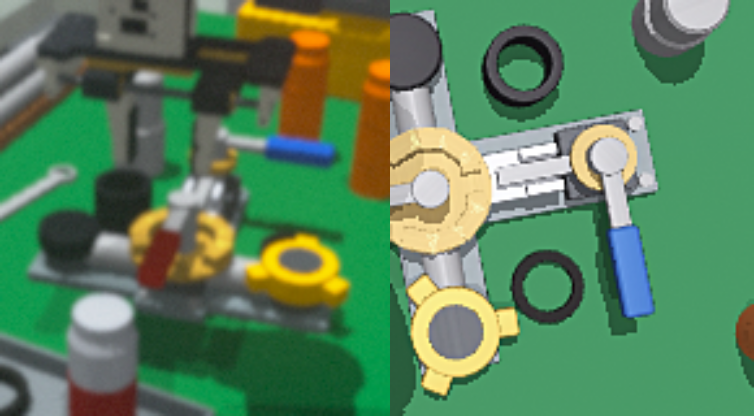

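The blue lever points to station -x (crop (630,270)), at about -172°, so it is at its stop and the bolt is drawn. The fingers stand over the red sleeve at crop (158,255). I go down and grip.

step_arm:
  rows:
    - [0, 0, -0.03, 0, 0.05]
    - [0, 0, -0.06, 0, 0.05]
    - [0, 0, -0.085, 0, 0.05]
    - [0, 0, -0.102, 0, 0.05]
    - [0, 0, -0.102, 0, 0.05]
    - [0, 0, -0.102, 0, 0.035]
    - [0, 0, -0.102, 0, 0.02]
    - [0, 0, -0.102, 0, 0.018]
    - [0, 0, -0.102, 0, 0.018]

```text
t: 14.8
eef_pos: [0.5387, 0.0117, 0.0895]
ee_rot: [-3.14, 0.0, -1.415]
force: [-2.2, 1.8, 2.8]
width: 0.0239
gripper_force: 15.4
```

step_arm:
  rows:
    - [-0.009, -0.002, 0, 0.1, 0.018]
    - [-0.017, -0.0045, 0, 0.2, 0.018]
    - [-0.025, -0.008, 0, 0.3, 0.018]
    - [-0.033, -0.012, 0, 0.4, 0.018]
    - [-0.04, -0.017, 0, 0.5, 0.018]
    - [-0.047, -0.023, 0, 0.6, 0.018]
    - [-0.053, -0.0295, 0, 0.7, 0.018]
    - [-0.0585, -0.0365, 0, 0.8, 0.018]
    - [-0.0585, -0.0365, 0, 0.8, 0.018]

```text
t: 15.7
eef_pos: [0.4791, -0.0256, 0.0894]
ee_rot: [-3.141, -0.0, -0.614]
force: [-4.7, 1.9, 7.3]
width: 0.024
gripper_force: 15.0
```

step_arm:
  rows:
    - [-0.005, -0.0075, 0, 0.1, 0.018]
    - [-0.0085, -0.0155, 0, 0.2, 0.018]
    - [-0.012, -0.0235, 0, 0.3, 0.018]
    - [-0.014, -0.032, 0, 0.4, 0.018]
    - [-0.0155, -0.041, 0, 0.5, 0.018]
    - [-0.016, -0.0495, 0, 0.6, 0.018]
    - [-0.016, -0.0585, 0, 0.7, 0.018]
    - [-0.015, -0.065, 0, 0.77, 0.018]
    - [-0.0145, -0.0675, 0, 0.78, 0.018]
    - [-0.0145, -0.0675, 0, 0.78, 0.018]
    - [-0.0145, -0.0675, 0, 0.78, 0.018]

```text
t: 16.8
eef_pos: [0.4641, -0.0914, 0.0893]
ee_rot: [-3.14, 0.001, 0.162]
force: [-10.2, 12.2, 15.6]
width: 0.0237
gripper_force: 15.0
```

step_arm:
  rows:
    - [0, 0.002, 0, 0, 0.035]
    - [0, 0.003, 0, 0, 0.05]
    - [0, 0.003, 0, 0, 0.05]
    - [0, 0.003, 0.03, 0, 0.05]
    - [0, 0.003, 0.07, 0, 0.05]
    - [0, 0.003, 0.11, 0, 0.05]
    - [0, -0.03, 0.15, 0, 0.05]
    - [0, -0.07, 0.15, 0, 0.05]
    - [0, -0.11, 0.15, 0, 0.05]
    - [0, -0.15, 0.15, 0, 0.05]
    - [0, -0.19, 0.15, 0, 0.05]
    - [0, -0.23, 0.15, 0, 0.05]
    - [0, -0.25, 0.15, 0, 0.05]
    - [0, -0.25, 0.15, 0, 0.05]

```text
t: 18.2
eef_pos: [0.4648, -0.345, 0.2376]
ee_rot: [-3.141, 0.001, 0.161]
force: [0.2, -0.2, -1.3]
width: 0.0502
gripper_force: 0.0
```

```bash
python3 - <<'E'
from h import *
im,c=grab("top");ims,cs=grab("side"); cv2.imwrite("pics/s7.png",np.hstack([cv2.resize(ims[130:330,200:390],None,fx=2,fy=2),cv2.resize(im[150:350,140:340],None,fx=2,fy=2)]))
h=cv2.cvtColor(im,cv2.COLOR_BGR2HSV)
for lo,hi in(((0,170,80),(6,255,255)),((100,120,60),(125,255,255))):
    m=cv2.inRange(h,lo,hi); m[:180]=0;m[:,:240]=0; m[:,460:]=0
    cs_=cv2.findContours(m,0,1)[0]
    for r in sorted([(cv2.contourArea(q),cv2.minAreaRect(q)) for q in cs_],key=lambda a:-a[0])[:2]: print(r,pt(c,*r[1][0],.106))
E
```

```text
(6.5, ((315.07427978515625, 296.74261474609375), (14.627046585083008, 11.741439819335938), 84.2894058227539)) [ 0.44463162 -0.09279323  0.106     ]
(3.0, ((311.3823547363281, 275.9706115722656), (12.690433502197266, 11.171918869018555), 77.47119140625)) [ 0.48571635 -0.08652713  0.106     ]
```

View pics/s7.png

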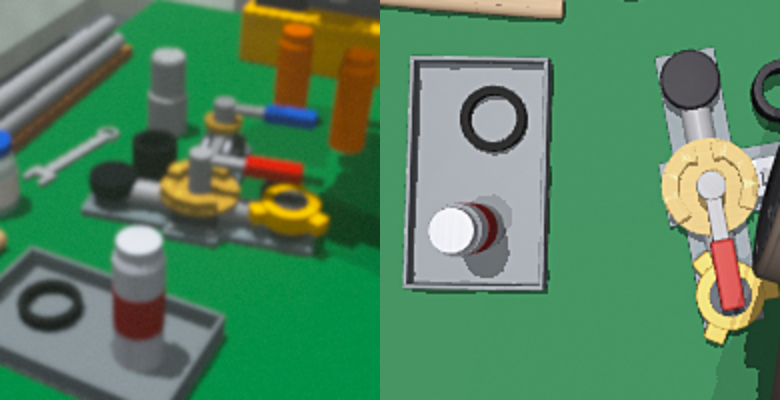

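The red lever lies over the yellow nut along the cross arm (crop (728,270)). The blue lever is still over (crop (290,115)), the can stands upright in the tray, and the rings have not moved.

```bash
python3 -c "
from station import arm
print(arm.job_done())"
```

```text
the job is handed in; nothing more can be done
None
```

The job is handed in, though no verdict came back: the last pictures show the can upright in the tray, the blue isolator at its stop and the red selector at its stop over the yellow wing nut, with the gripper clear of everything.

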